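# Find the comb leaf that fits the spindle's thread

### The arm

A 7-joint arm with a two-finger parallel gripper is mounted at the origin on a cart in front of the work surface, level with it; the furniture and walls round the work are solid. World frame = base frame: x ahead of the robot, y to its left, z up, the work surface at z = 0. Lengths are in m, angles in rad, forces in N, time in s.
With the tool pointing down it reaches from about 0.4 to 0.85 m from the base axis. Payload 10.4 kg.
Tool frame: the origin (TCP) lies midway between the tips of the shut fingers; the grasp point (between the pads) lies 19 mm behind it; z points along the fingers, y is the line along which they close (so a half turn about z gives the same grasp; the last joint's range is limited). The gripper opens to 85 mm and grips with 20 to 120 N. Pads are 22 mm wide; open, the fingers measure 114 mm over their backs; the gripper's body (76 mm by 85 mm) begins 54 mm behind the grasp point. The pads swing forward as they close: fully open they stand 13 mm farther back than shut.
Start: joints at [-1.154, 0.332, -0.065, 1.46, 0.022, 1.35, -0.088], TCP at [0.266, 0.566, 0.231] pointing down, gripper open.
Joint ranges: [-2.6, 2.6], [-0.5, 2.12], [-1.47, 1.34], [0.16, 2.42], [-1.27, 4.41], [0.06, 2.06], [-2.6, 2.6]. Speed limits (rad/s): [2.22, 2.22, 2.79, 2.79, 3.14, 3.14, 3.14].

### API

Orientations are given as a unit quaternion [x, y, z, w].
In Python, from workcell import get_obs, camera, camera_params, hand_in gives the robot as it stands.
- The arm moves only by the tool carry_out, never from a script. Its argument "commands" is a list that holds one entry, the list of rows, each a list of 6 numbers: the shift along the tool's x, y, z in units of 40 mm (1.0 is 40 mm), then the turn, a rotation vector about the tool's x, y, z in units of 6 degrees (1.0 is 6 degrees). In form: [[[x, y, z, ax, ay, az], ...]]. A call has 1 to 20 rows; each row shifts and turns the commanded pose from where the row before left it, along the tool's axes as they then stand; what a row does not reach is not made up. A row lasts 1/12 s, in which the tool goes at most 41.7 mm and 7.16 degrees, less where a joint would pass 70% of its speed; a pose out of reach is approached as far as the arm can. A call is refused whole if a number of a shift passes 1 or a number of a turn 1, either way. A call with a gripper value outside its range is refused whole. "hand" is the closure, from -1 (fully open) to 1 (shut), set as the call begins (left out, the last holds). The fingers move at their own pace and stop on an object; "force" is the grip in N (left out, the last holds). Time passes only in rows, so rows that do not move let the fingers close. It gives the time, the measured TCP pose, the force, the opening and the grip force at its end, in the units of the state.
- get_obs(): the state, without advancing time (a new reading comes with each control period).
- camera(name): name is "side" or "top" or "wrist"; returns the picture (384x512x3 uint8, red, green, blue); there is no depth.
- camera_params(name): a dict with "mtx" (3x3 intrinsics, pixels), "k1" (the pictures are not rectified: a ray, as slopes to the right and down, at radius r is drawn at 1 + k1 r^2 times it, then the intrinsics apply), "R" (3x3) and "t" (3): a world point X has camera coordinates R X + t. Camera axes: x right, y down, z forward; pixel columns grow to the right and rows downward; lengths in m; the calibration is good to about 2 mm. A picture is of the moment at which its call begins: read the wrist's pose just before it. camera_params takes no time and is no camera call; for the wrist camera it gives the pose at the moment of the call.
- hand_in(): hands the job in; it is judged then, once.
The state is a dict: "clock": time; "joint_pos": joint angles; "joint_velocities": joint speeds; "tau": joint torques, N m; "position": TCP position; "ee_rot": TCP orientation; "ft_force": force on the tool from outside, world axes, zero at the start; "torque": the same for the moment, N m; "grip_width": opening from 0.0 (shut) to 1.0 (fully open); "grasp_force": force on a finger pad.
Only numpy, scipy, OpenCV 4.12 (cv2) and the standard library are available. Lean on these libraries where they do the work, as an engineer would, in place of code of your own. Each camera call takes 0.05 s, during which the arm holds its last target. There are 200 camera calls.

### The job

Find out which of the three steel comb leaves has the pitch of the spindle's thread: take them one at a time from the holder, try the teeth gently on top of the spindle between the guide rods, sliding along until they drop in or plainly will not, and put every leaf that does not fit back upright in a slot of the holder. Leave the one that seats fully standing in the thread, teeth all the way home and let go, and leave the other things on the bench where they are.

Things in the scene. Friction and masses are not known exactly. Their poses are not given: they have to be found in the camera images.
- stand: Fixed stand with a coarse threaded steel spindle lying along its x. Origin: underside centre; z up. Base 176 x 76 mm; end plates at x = +-72 mm (8 x 56 mm) reach z = 97 mm; hexagon head to x = -104 mm. A leaf lies along x, either way round, middle within 35 mm of the stand's middle. Leaf origin z: 68 mm with teeth on the crests (a wrong leaf stays near this everywhere), 62 mm fully seated.
- thread_top (a point): On the stand, axes alike: middle of the thread's top line, z = 68 mm of the stand, running x = -52 to 52 mm. Square thread (pitch 10 to 14 mm), outer radius 16 mm, crests 4.5 mm wide, grooves 6.5 deep, slanting 7 degrees. The spindle lies up to 6 mm either way along x, anew each time and not measured: where the grooves are must be felt. It shifts along x only above some 18 N.
- spring_rest (a point): On the stand, axes alike: on the spindle's axis, z = 52 mm of the stand. The spindle sits on springs: it stays up until pressed down with 4 N, then yields straight down 2.5 mm for each further newton, by 14 mm at most, and comes back up when let off. Press gently, well under 25 N.
- guide_gap (a point): On the stand, axes alike: middle of the gap between the guide rods, z = 90 mm of the stand. Two rods on each side of the spindle run along x (7 mm thick, centred y = +-10 mm, z = 71.5 and 90 mm, top at 93.5 mm) and leave a 13 mm gap in which an 8 mm leaf stands upright by itself.
- holder: Fixed grey plastic holder, 246 x 44 mm, 30 mm high. Origin: underside centre; x along its row of three open slots, z up. Slot centres at x = -80, 0, +80 mm, y = 0; each slot is 76 mm long, 13 mm wide, floor at z = 5 mm, rim at z = 30 mm. A leaf in a slot has its origin at z = 5 mm and its x along the holder's x. A swing bin 226 mm high stands to the left of the stand.
- leaf_a: One of three steel comb leaves, alike but for tooth spacing (10 to 14 mm, not told), teeth down in any slot. Origin: middle of the tooth-tip line; x along, y through thickness, z up. Five teeth z = 0 to 6 mm (4 mm wide at tip, 5.6 at root, 5 thick). Plate 66 long to z = 42, 8 thick (5 below z = 12). Grip tab z = 42 to 75, 46 long, 8 thick: pinch through the thickness from above. 0.08 to 0.17 kg.
- leaf_b: Another comb leaf, described as leaf_a but for its tooth spacing.
- leaf_c: The last comb leaf, described as leaf_a but for its tooth spacing.
- beaker: Small clear glass beaker, 46 mm wide, 54 mm high, a bystander. Origin: underside centre.
- tape_roll: Roll of tan adhesive tape lying flat, 96 mm across, 25 mm high, a bystander. Origin: underside centre.
Not all that is in view belongs to the job. What is shaped like the leaf_b but pink is not meant. Leave any brown look-alike of the leaf_a alone.

How it is judged:
By the outcome, as a careful person would: the job done as asked, in the order asked, and still so for the second after the job is handed in, with the robot touching nothing.
It also fails if it takes over 72 s, if anything falls off the work surface, if the arm or the gripper's body presses on something with over 40 N, if the wrist force passes 120 N, or if a joint passes its speed limit or range.

## Working session

There is one attempt and no reset: what is moved stays moved. The work goes in short steps, Python scripts to look and compute and a tool call to move; the robot and the scene stay as the last step left them, time stands still between calls to the robot, and variables do not carry over. Pictures are saved under pics/ and viewed, at most 10 in all, crops included, and the job is handed in when it is done.

Besides the shell and the picture viewer there is one more tool, called after ">>>" as name(argument=value, ...), one argument or row to a line, values as JSON. carry_out: Moves the arm, as the interface text tells. Its arguments: {"type":"object","properties":{"commands":{"type":"array"},"hand":{"type":"number"},"force":{"type":"number"}},"required":["commands"]}

```bash
mkdir -p pics; ls; cat > h.py <<'E'
import numpy as np,cv2
from workcell import *
def P(n):
    return {k:np.array(v,float) if k!='k1' else float(v) for k,v in camera_params(n).items() if k in('mtx','k1','R','t')}
def ray(p,uv):
    m=p['mtx'];d=np.array([(uv[0]-m[0,2])/m[0,0],(uv[1]-m[1,2])/m[1,1]]);x=d.copy()
    for _ in range(20): x=d/(1+p['k1']*(x@x))
    return -p['R'].T@p['t'], p['R'].T@np.array([x[0],x[1],1])
def pt(p,uv,z):
    o,d=ray(p,uv);return o+d*(z-o[2])/d[2]
def proj(p,X):
    c=p['R']@np.array(X)+p['t'];x=c[:2]/c[2];x=x*(1+p['k1']*(x@x));return p['mtx'][:2,:2]@x+p['mtx'][:2,2]
def save(n,f):
    im=camera(n);cv2.imwrite(f,im[:,:,::-1]);return im
E
python3 - <<'E'
from h import *
a=save('top','pics/top1.png');b=save('side','pics/side1.png')
for n in('top','side','wrist'):
    p=P(n);print(n,-p['R'].T@p['t'],p['R'][2],p['mtx'][0,0])
o=get_obs();print(o['clock'],o['position'],o['ee_rot'],o['ft_force'],o['grip_width'])
E
```

```text
pics
top [ 0.33834555 -0.2958128   1.04125951] [ 0.19030515  0.00223443 -0.98172244] 384.36880767470285
side [0.36571655 0.57262143 0.50815757] [ 0.13049141 -0.88873859 -0.43944932] 363.5374915389442
wrist [0.20669896 0.59220739 0.37320986] [ 0.23794269 -0.11184017 -0.96481866] 311.5677312171354
0.1 [0.26599831 0.56522035 0.23060893] [ 2.18146256e-01  9.75915895e-01 -6.06089081e-04 -9.80862631e-05] [-0.21026545  1.26218915 -0.02194633] 0.9969412322577348
```

View pics/top1.png

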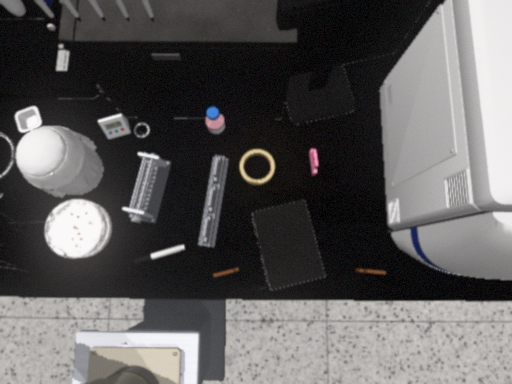

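View pics/side1.png

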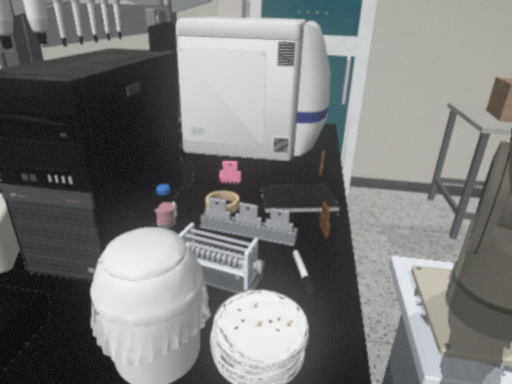

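Top view: the stand is at (150,188), with the white bin at (60,160) and a white cake at (77,228). The grey holder with three grey leaves is at (213,200). The look-alikes are pink (314,162), brown (226,272) and brown (371,271). The leaves I want are the three steel ones in the holder. I'll check that in one close crop.

```bash
python3 - <<'E'
from h import *
a=cv2.imread('pics/top1.png');c=a[140:260,110:240]
cv2.imwrite('pics/top1c.png',cv2.resize(c,None,fx=5,fy=5,interpolation=cv2.INTER_CUBIC)[:600,:800])
p=P('top')
for n,uv,z in[('h',(213,200),.03),('stand',(150,188),.09)]: print(n,pt(p,uv,z))
E
```

```text
h [ 0.49331056 -0.18893795  0.03      ]
stand [ 0.51328357 -0.03547316  0.09      ]
```

View pics/top1c.png

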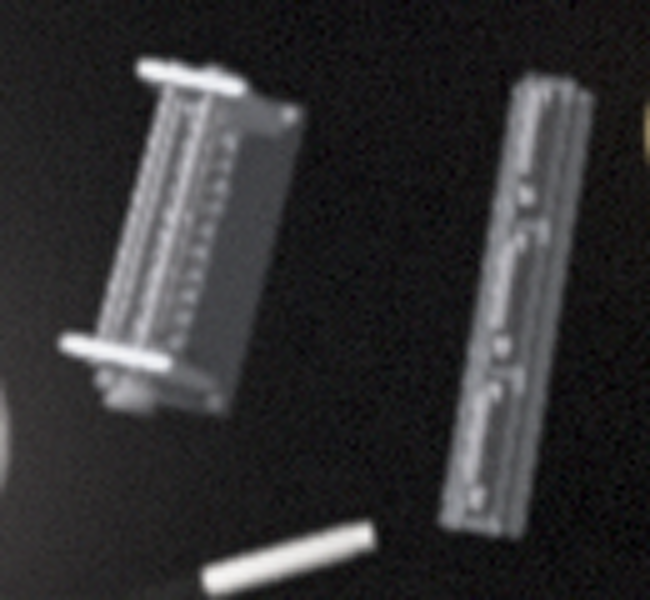

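```bash
python3 - <<'E'
from h import *
p=P('top')
g=lambda u,v,z:pt(p,(110+(u-2)/5,140+(v-2)/5),z)[:2]
U=[g(143,68,.097),g(243,88,.097)];L=[g(63,343,.097),g(167,365,.097)]
uc=sum(U)/2;lc=sum(L)/2;d=uc-lc
print('plate w',np.linalg.norm(U[0]-U[1]),np.linalg.norm(L[0]-L[1]),'sep',np.linalg.norm(d),'c',(uc+lc)/2,'yaw',np.degrees(np.arctan2(d[1],d[0])))
C=[g(518,78,.03),g(592,95,.03),g(523,535,.03),g(441,522,.03)]
for q in C: print(q)
d=C[0]+C[1]-C[2]-C[3];print('hold',sum(C)/4,np.linalg.norm(d)/2,np.linalg.norm(C[0]-C[1]),'yaw',np.degrees(np.arctan2(d[1],d[0])))
for a,b in[((533,90),(525,195)),((520,240),(500,345)),((490,390),(477,495))]:
    A=g(*a,.08);B=g(*b,.08);print((A+B)/2,np.linalg.norm(A-B),np.degrees(np.arctan2(*(A-B)[::-1])))
E
```

```text
plate w 0.05267952741634546 0.05346919274250664 sep 0.1447821367447404 c [ 0.52603565 -0.012573  ] yaw -12.04040332012328
[ 0.61658546 -0.1859897 ]
[ 0.60736581 -0.22648573]
[ 0.37078714 -0.19547802]
[ 0.37708121 -0.15255536]
hold [ 0.49295491 -0.1901272 ] 0.24021226225016115 0.04153228506868064 yaw -7.708642010415973
[ 0.5687335  -0.19805578] 0.05554971756956039 -2.687143647122636
[ 0.49061985 -0.19056045] 0.054565522187347074 -9.04796476097315
[ 0.41475811 -0.17949268] 0.052535894398603816 -5.314790560595106
```

```bash
cat >> h.py <<'E'
from scipy.spatial.transform import Rotation as Ro
H=np.array([.493,-.190]);HY=-7.7;S=np.array([.526,-.0126]);SY=-12.04
def off(c,yaw,dx,dy=0):
    a=np.radians(yaw);return c+np.array([dx*np.cos(a)-dy*np.sin(a),dx*np.sin(a)+dy*np.cos(a)])
def state():
    o=get_obs();R=Ro.from_quat(o['ee_rot']).as_matrix()
    print('t %.2f'%o['clock'],'pos',np.round(o['position'],4),'yaw %.1f'%(np.degrees(np.arctan2(-R[1,0],-R[0,0]))),'tilt',np.round(R[:2,2],3),'F',np.round(o['ft_force'],2),'w %.3f g %.1f'%(o['grip_width'],o['grasp_force']))
    return np.array(o['position']),R
def plan(wps,p=None,R=None):
    """wps: (x,y,z,yaw deg of leaf axis,nrows); tool x = -axis"""
    if p is None:p,R=state()
    rows=[]
    for x,y,z,yaw,n in wps:
        a=np.radians(yaw);G=np.array([[-np.cos(a),np.sin(a),0],[-np.sin(a),-np.cos(a),0],[0,0,1.]]);
        G=np.column_stack([[-np.cos(a),-np.sin(a),0],[-np.sin(a),np.cos(a),0],[0,0,-1]])
        rv=Ro.from_matrix(R.T@G).as_rotvec();d=(np.array([x,y,z])-p)/n
        for i in range(n):
            s=R.T@d/.04;rows.append([round(float(v),2) for v in s]+[round(float(np.degrees(v))/n/6,2) for v in rv])
            R=R@Ro.from_rotvec(rv/n).as_matrix()
            p=p+d
    print(len(rows));prev=None;k=0
    for r in rows+[None]:
        if r==prev:k+=1
        else:
            if prev: print(k,'x',prev)
            prev=r;k=1
E
python3 - <<'E'
from h import *
p=P('top')
for uv,z in [((103,165),.15),((60,160),.226),((15,150),.2),((77,228),.1)]:print(pt(p,uv,z))
plan([(.285,.50,.31,-23,3),(.48,.03,.29,-12,16),(.526,-.0126,.165,-12,5)])
E
```

```text
[0.55724104 0.06434068 0.15      ]
[0.54915672 0.1298099  0.226     ]
[0.57872542 0.2499818  0.2       ]
[0.41014691 0.13559978 0.1       ]
t 0.10 pos [0.266  0.5652 0.2306] yaw -25.2 tilt [-0.    -0.001] F [-0.21  1.26 -0.02] w 0.997 g 0.0
24
2 x [-0.37, -0.43, -0.66, -0.0, 0.0, -0.12]
1 x [-0.36, -0.43, -0.66, -0.0, 0.0, -0.12]
1 x [-0.57, -0.56, 0.03, 0.0, -0.0, -0.11]
1 x [-0.56, -0.56, 0.03, 0.0, -0.0, -0.11]
1 x [-0.55, -0.57, 0.03, 0.0, -0.0, -0.11]
1 x [-0.55, -0.58, 0.03, 0.0, -0.0, -0.11]
1 x [-0.54, -0.58, 0.03, 0.0, -0.0, -0.11]
1 x [-0.53, -0.59, 0.03, 0.0, -0.0, -0.11]
1 x [-0.53, -0.6, 0.03, 0.0, -0.0, -0.11]
1 x [-0.52, -0.6, 0.03, 0.0, -0.0, -0.11]
1 x [-0.51, -0.61, 0.03, 0.0, -0.0, -0.11]
1 x [-0.5, -0.61, 0.03, 0.0, -0.0, -0.11]
1 x [-0.5, -0.62, 0.03, 0.0, -0.0, -0.11]
1 x [-0.49, -0.63, 0.03, 0.0, -0.0, -0.11]
1 x [-0.48, -0.63, 0.03, 0.0, -0.0, -0.11]
2 x [-0.47, -0.64, 0.03, 0.0, -0.0, -0.11]
1 x [-0.46, -0.65, 0.03, 0.0, -0.0, -0.11]
5 x [-0.27, -0.16, 0.63, -0.0, 0.0, -0.0]
```

>>> carry_out(
  commands=[
    [[-0.37, -0.43, -0.66, 0, 0, -0.12], [-0.37, -0.43, -0.66, 0, 0, -0.12], [-0.37, -0.43, -0.66, 0, 0, -0.12], [-0.52, -0.6, 0.03, 0, 0, -0.11], [-0.52, -0.6, 0.03, 0, 0, -0.11], [-0.52, -0.6, 0.03, 0, 0, -0.11], [-0.52, -0.6, 0.03, 0, 0, -0.11], [-0.52, -0.6, 0.03, 0, 0, -0.11], [-0.52, -0.6, 0.03, 0, 0, -0.11], [-0.52, -0.6, 0.03, 0, 0, -0.11], [-0.52, -0.6, 0.03, 0, 0, -0.11], [-0.52, -0.6, 0.03, 0, 0, -0.11], [-0.52, -0.6, 0.03, 0, 0, -0.11], [-0.52, -0.6, 0.03, 0, 0, -0.11], [-0.52, -0.6, 0.03, 0, 0, -0.11], [-0.52, -0.6, 0.03, 0, 0, -0.11], [-0.52, -0.6, 0.03, 0, 0, -0.11], [-0.52, -0.6, 0.03, 0, 0, -0.11], [-0.52, -0.6, 0.03, 0, 0, -0.11]],
  ],
  hand=0.2,
)

```text
clock: 1.68
position: [0.4822, 0.0309, 0.2911]
ee_rot: [0.108, 0.994, 0.0, -0.0]
ft_force: [0.8, 0.5, -0.2]
grip_width: 0.4
grasp_force: 0.0
```

```bash
python3 - <<'E'
from h import *
plan([(.526,-.0126,.165,-12.04,6)])
E
```

```text
t 1.68 pos [0.4822 0.0309 0.2911] yaw -12.4 tilt [-0.  0.] F [ 0.79  0.49 -0.18] w 0.400 g 0.0
6
6 x [-0.22, -0.14, 0.53, 0.0, -0.0, -0.01]
```

>>> carry_out(
  commands=[
    [[-0.22, -0.14, 0.53, 0, 0, -0.01], [-0.22, -0.14, 0.53, 0, 0, -0.01], [-0.22, -0.14, 0.53, 0, 0, -0.01], [-0.22, -0.14, 0.53, 0, 0, -0.01], [-0.22, -0.14, 0.53, 0, 0, -0.01], [-0.22, -0.14, 0.53, 0, 0, -0.01], [0, 0, 0, 0, 0, 0]],
  ],
)

```text
clock: 2.27
position: [0.5248, -0.0132, 0.1601]
ee_rot: [0.106, 0.994, -0.001, -0.003]
ft_force: [-0.6, -1.0, 0.0]
grip_width: 0.403
grasp_force: 0.0
```

```bash
python3 - <<'E'
from h import *
p=P('wrist');a=save('wrist','pics/w1.png');state()
np.savez('w1.npz',**p)
for n,x,y,z in[('top-',-.052,0,.068),('top+',.052,0,.068),('pl-',-.072,0,.097),('pl+',.072,0,.097),('mid',0,0,.068),('rod-L',-.068,.01,.0935),('rod-R',-.068,-.01,.0935)]:
    q=off(S,SY,x,y);print(n,proj(p,[*q,z]).round(1))
c=cv2.resize(a[:,:,::-1],None,fx=1.56,fy=1.56,interpolation=cv2.INTER_CUBIC)
cv2.imwrite('pics/w1z.png',c)
E
```

```text
t 2.32 pos [ 0.5251 -0.0124  0.1623] yaw -12.2 tilt [-0.004 -0.001] F [0.94 0.28 0.31] w 0.401 g 0.0
top- [256.9 128.8]
top+ [256.9 257.1]
pl- [257.2  99.3]
pl+ [257.1 299.1]
mid [256.9 196.5]
rod-L [272.6 105.9]
rod-R [241.7 105.9]
```

View pics/w1z.png

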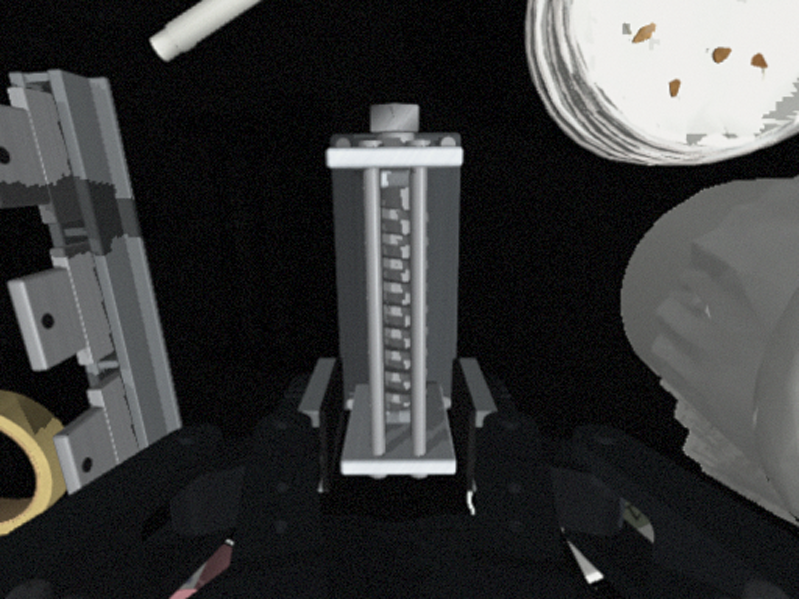

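```bash
python3 - <<'E'
from h import *
d=np.load('w1.npz');p={k:d[k] for k in d};p['k1']=float(p['k1'])
a=cv2.imread('pics/w1.png',0).astype(float)
# plate & rod columns
for r in (99,101,298,299): 
    x=np.where(a[r]>150)[0];x=x[(x>190)&(x<320)];print(r,x.min() if len(x) else 0,x.max() if len(x) else 0)
for r in (140,180,220,260): print(r,a[r,236:274].astype(int))
pos,R=state();print('tcp',proj(p,pos),'tcp-19up',proj(p,pos-R[:,2]*.019))
# profile along stand x at thread top, several y
S2=off(S,SY,0,-.0019);Y2=SY+.5
xs=np.arange(-.052,.0521,.001)
for dy in(-.003,0,.003):
    uv=np.array([proj(p,[*off(S2,Y2,x,dy),.068]) for x in xs],np.float32)
    v=cv2.remap(a.astype(np.float32),uv[:,0].copy(),uv[:,1].copy(),cv2.INTER_LINEAR)[:,0]
    print(dy,v.astype(int))
    v=v[5:-5]-v[5:-5].mean();f=[abs(np.sum(v*np.hanning(len(v))*np.exp(2j*np.pi*xs[5:-5]/P_))) for P_ in np.arange(.009,.0151,.0005)];print((np.array(f)/max(f)).round(2))
E
```

```text
99 210 295
101 210 295
298 219 291
299 219 291
140 [140 153 164 184 205 179 149 129  76  78  82  88  94 102 113 130 135 135
 138 106 102 112 111 102  99  91  80  87 103 123 139 153 162 186 202 171
 147 130]
180 [118 137 151 165 185 205 176 144 114  80  85  78  67  70  54  64  64  68
  71  64  66  80 111 126 117 108  64  81 102 120 139 152 162 187 208 168
 139  86]
220 [ 97 115 139 153 164 178 192 171 139 103  73  84  86  77  80  83  86  87
  90  89  86  83  84 114 166 161 139  83  98 114 138 150 163 179 196 167
 141  88]
260 [ 96 109 111 135 155 166 177 176 165 137  87  90 104 100  86  85  87  86
  89  90  85  86  96 127 129 118  82  74  92 114 133 152 164 176 181 166
 138  81]
t 2.32 pos [ 0.5251 -0.0124  0.1623] yaw -12.2 tilt [-0.004 -0.001] F [0.94 0.28 0.31] w 0.401 g 0.0
tcp [258.13518667 246.53230634] tcp-19up [258.65217709 265.4048495 ]
-0.003 [ 82  81  76  79 131 153 152 149 119  81  81  85  81  83  73  77 134 151
 151 147 125  84  81  81  80  82  71  74 132 150 150 149 125  92  83  82
  81  79  57  75 129 147 150 147 121  84  82  84  82  72  59  75 124 147
 153 145 121  93 
[... 553 characters left out ...]
 88  80  67  71 122 151 159 166 151 112  89  88  88  77  62  68 117 147
 156 160 145 107  88  88  85  70  64  73 113 144 151 150 144]
[0.01 0.01 0.15 0.41 0.7  0.92 1.   0.96 0.82 0.64 0.46 0.3  0.17]
0.003 [159 163 147 113  91  94  96  99 106 155 171 168 167 168 166 134  91  99
 101 100  95  93 155 172 170 170 171 128  78  95 102 103 102  90  94 149
 170 168 159 103  77  96  98 101 101  92  91  91 120 161 152  96  79  97
  97  97  96  94  94  97  94  94  82  67  75  92  98  95  98 121 114  99
  97  91  71  63  77  92  97  96 106 134 139 115 103  89  65  58  75  93
  98  97 104 131 150 126 102  78  65  62  78  97  98  97 104]
[0.08 0.08 0.37 0.75 0.99 1.   0.81 0.57 0.49 0.6  0.71 0.77 0.75]
```

```bash
sed -i 's/^H=.*/H=np.array([.493,-.190]);HY=-7.7;S=np.array([.526-.0002,-.0126-.0008]);SY=-11.5/' h.py; python3 - <<'E'
from h import *
q=off(H,HY,0)
plan([(q[0],q[1],.13,HY,6),(q[0],q[1],.05,HY,4)])
E
```

```text
t 2.32 pos [ 0.5251 -0.0124  0.1623] yaw -12.2 tilt [-0.004 -0.001] F [0.94 0.28 0.31] w 0.401 g 0.0
10
1 x [-0.03, -0.75, 0.14, -0.0, -0.01, -0.13]
1 x [-0.02, -0.75, 0.14, -0.0, -0.01, -0.13]
1 x [-0.01, -0.75, 0.14, -0.0, -0.01, -0.13]
1 x [0.0, -0.75, 0.14, -0.0, -0.01, -0.13]
1 x [0.01, -0.75, 0.14, -0.0, -0.01, -0.13]
1 x [0.02, -0.75, 0.13, -0.0, -0.01, -0.13]
4 x [-0.0, -0.0, 0.5, 0.0, 0.0, 0.0]
```

>>> carry_out(
  commands=[
    [[0, -0.75, 0.14, 0, 0, -0.13], [0, -0.75, 0.14, 0, 0, -0.13], [0, -0.75, 0.14, 0, 0, -0.13], [0, -0.75, 0.14, 0, 0, -0.13], [0, -0.75, 0.14, 0, 0, -0.13], [0, -0.75, 0.14, 0, 0, -0.13], [0, 0, 0, 0, 0, 0]],
  ],
)

```text
clock: 2.9
position: [0.4929, -0.1942, 0.1314]
ee_rot: [0.068, 0.998, -0.001, 0.0]
ft_force: [-1.2, -0.3, -0.0]
grip_width: 0.398
grasp_force: 0.0
```

```bash
python3 - <<'E'
from h import *
p=P('wrist');a=save('wrist','pics/w2.png')
q=off(H,HY,0);plan([(q[0],q[1],.05,HY,4)])
for dx in(-.08,0,.08):
    q=off(H,HY,dx);print(proj(p,[*q,.08]))
cv2.imwrite('pics/w2z.png',cv2.resize(a[:,:,::-1],None,fx=1.56,fy=1.56))
E
```

```text
t 2.95 pos [ 0.4938 -0.1914  0.1316] yaw -7.7 tilt [ 0.001 -0.001] F [0.29 0.98 0.23] w 0.398 g 0.0
4
4 x [0.01, 0.01, 0.51, -0.0, 0.0, -0.0]
[263.37260422  81.23496338]
[262.44231294 210.65820443]
[261.71474888 315.94386611]
```

View pics/w2z.png

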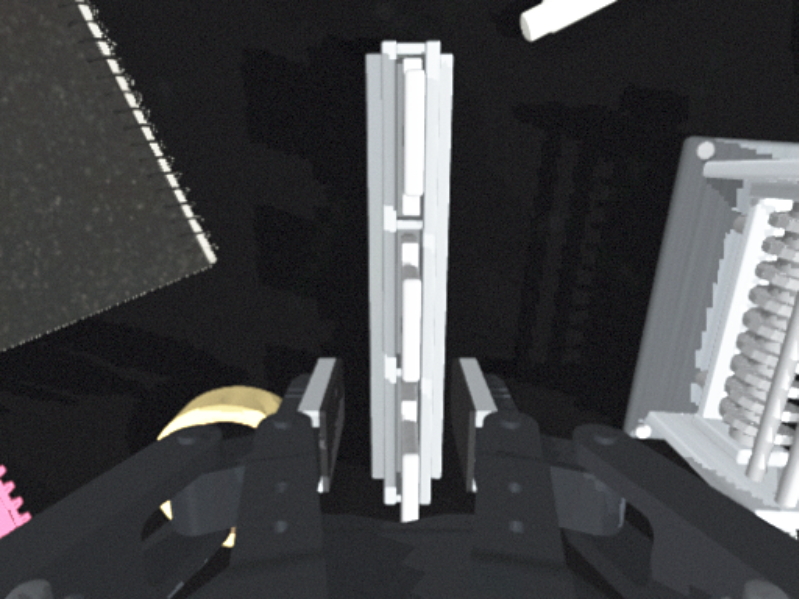

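Close crop: the middle steel leaf's tab is at zoomed (411,330), about 3–5 mm to the right of the finger midline (398). It is grey and in the holder, so it is the right kind. Descending to grip it.

>>> carry_out(
  commands=[
    [[0.02, 0.09, 0.4, 0, 0, 0], [0, 0, 0.55, 0, 0, 0], [0, 0, 0.55, 0, 0, 0], [0, 0, 0.54, 0, 0, 0], [0, 0, 0, 0, 0, 0]],
  ],
)

```text
clock: 3.37
position: [0.4929, -0.1825, 0.0465]
ee_rot: [0.064, 0.998, 0.001, -0.002]
ft_force: [-0.5, -0.4, -0.4]
grip_width: 0.398
grasp_force: 0.0
```

>>> carry_out(
  commands=[
    [[0, 0, 0, 0, 0, 0], [0, 0, 0, 0, 0, 0], [0, 0, 0, 0, 0, 0], [0, 0, 0, 0, 0, 0], [0, 0, 0, 0, 0, 0]],
  ],
  hand=1,
  force=30,
)

```text
clock: 3.78
position: [0.4953, -0.1859, 0.0506]
ee_rot: [0.065, 0.998, -0.0, 0.001]
ft_force: [-2.1, -3.3, 8.1]
grip_width: 0.084
grasp_force: 30.4
```

>>> carry_out(
  commands=[
    [[0, 0, -0.4, 0, 0, 0], [0, 0, -0.6, 0, 0, 0], [0, 0, -0.6, 0, 0, 0], [0, 0, -0.6, 0, 0, 0], [0, 0, -0.6, 0, 0, 0], [0, 0, 0, 0, 0, 0]],
  ],
)

```text
clock: 4.28
position: [0.4966, -0.1854, 0.1659]
ee_rot: [0.065, 0.998, 0.0, 0.004]
ft_force: [0.9, 0.3, -0.5]
grip_width: 0.086
grasp_force: 29.7
```

```bash
python3 - <<'E'
from h import *
q=off(S,SY,-.004)
plan([(q[0],q[1],.165,SY,8)])
a=save('wrist','pics/w3.png');b=save('side','pics/s3.png')
pw=P('side');pos,R=state();
c=proj(pw,pos);print(c)
u,v=int(c[0]),int(c[1])
z1=cv2.resize(a[100:384,150:370,::-1],(400,516));z2=cv2.resize(b[v-25:v+47,u-28:u+28,::-1],(400,516),interpolation=cv2.INTER_CUBIC)
cv2.imwrite('pics/w3z.png',np.hstack([z1,z2]))
E
```

```text
t 4.28 pos [ 0.4966 -0.1854  0.1659] yaw -7.4 tilt [0.007 0.   ] F [ 0.88  0.33 -0.51] w 0.086 g 29.7
8
1 x [-0.01, 0.55, 0.0, 0.0, 0.01, 0.08]
2 x [-0.0, 0.55, 0.0, 0.0, 0.01, 0.08]
2 x [0.01, 0.55, 0.0, 0.0, 0.01, 0.08]
2 x [0.02, 0.55, 0.0, 0.0, 0.01, 0.08]
1 x [0.03, 0.55, 0.0, 0.0, 0.01, 0.08]
t 4.38 pos [ 0.4949 -0.1846  0.1619] yaw -7.4 tilt [0.002 0.001] F [-0.21 -0.55 -2.15] w 0.087 g 29.7
[247.868951   173.44173207]
```

View pics/w3z.png

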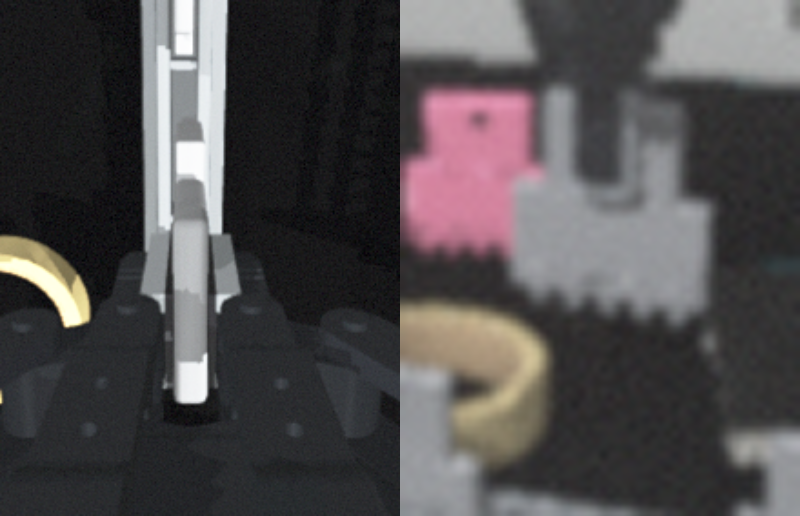

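```bash
python3 - <<'E'
from h import *
q=off(S,SY,-.0072)
plan([(q[0],q[1],.165,SY,7)])
E
```

```text
t 4.38 pos [ 0.4949 -0.1846  0.1619] yaw -7.4 tilt [0.002 0.001] F [-0.21 -0.55 -2.15] w 0.087 g 29.7
7
2 x [-0.0, 0.62, -0.01, 0.0, 0.0, 0.1]
2 x [0.01, 0.62, -0.01, 0.0, 0.0, 0.1]
1 x [0.02, 0.62, -0.01, 0.0, 0.0, 0.1]
2 x [0.03, 0.62, -0.01, 0.0, 0.0, 0.1]
```

>>> carry_out(
  commands=[
    [[0, 0.62, -0.01, 0, 0, 0.1], [0, 0.62, -0.01, 0, 0, 0.1], [0.01, 0.62, -0.01, 0, 0, 0.1], [0.01, 0.62, -0.01, 0, 0, 0.1], [0.02, 0.62, -0.01, 0, 0, 0.1], [0.03, 0.62, -0.01, 0, 0, 0.1], [0.03, 0.62, -0.01, 0, 0, 0.1], [0, 0, 0, 0, 0, 0], [0, 0, 0, 0, 0, 0]],
  ],
)

```text
clock: 5.13
position: [0.5176, -0.0113, 0.1625]
ee_rot: [0.1, 0.995, -0.0, -0.001]
ft_force: [-0.4, -1.6, -1.4]
grip_width: 0.087
grasp_force: 29.7
```

```bash
python3 - <<'E'
from h import *
q=off(S,SY,-.0072)
a=save('wrist','pics/w4.png');b=save('side','pics/s4.png')
plan([(q[0],q[1],.125,SY,2)])
pw=P('side');pos,R=state();
c=proj(pw,pos);print(c)
u,v=int(c[0]),int(c[1])
z1=cv2.resize(a[90:330,190:320,::-1],None,fx=2.5,fy=2.5);z2=cv2.resize(b[v-10:v+50,u-35:u+35,::-1],(475,600),interpolation=cv2.INTER_CUBIC)[:600]
cv2.imwrite('pics/w4z.png',np.hstack([z1,z2])[:, :800])
E
```

```text
t 5.23 pos [ 0.5176 -0.0136  0.1629] yaw -11.7 tilt [-0.001 -0.   ] F [ 0.25 -0.43 -1.23] w 0.087 g 29.7
2
2 x [-0.01, 0.02, 0.47, -0.0, -0.01, -0.01]
t 5.23 pos [ 0.5176 -0.0136  0.1629] yaw -11.7 tilt [-0.001 -0.   ] F [ 0.25 -0.43 -1.23] w 0.087 g 29.7
[220.35357652 207.92638781]
```

View pics/w4z.png

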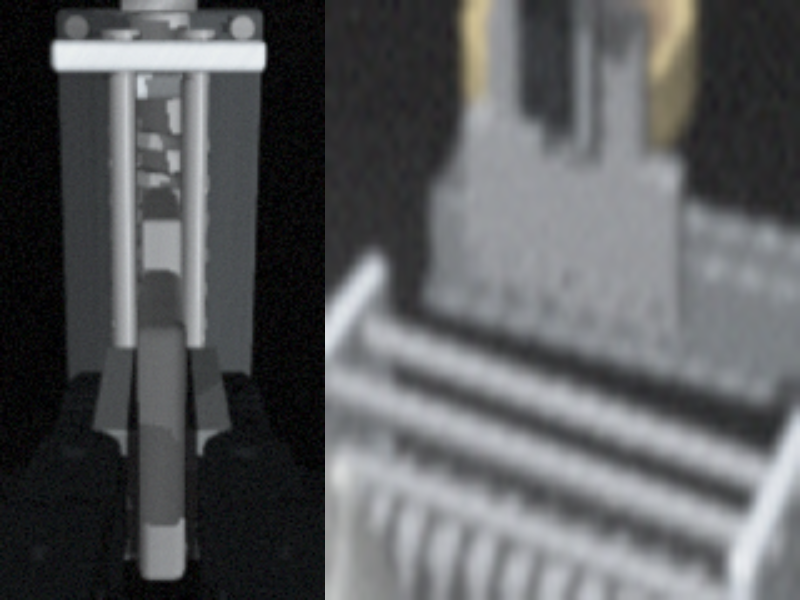

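The leaf (col 161) sits centred between the rods (136/185, mid 160). Lowering it into the gap.

>>> carry_out(
  commands=[
    [[-0.01, 0.01, 0.4, 0, 0, 0], [0, 0, 0.4, 0, 0, 0], [0, 0, 0.2, 0, 0, 0], [0, 0, 0, 0, 0, 0], [0, 0, 0, 0, 0, 0]],
  ],
)

```text
clock: 5.65
position: [0.5184, -0.0135, 0.1236]
ee_rot: [0.102, 0.995, -0.0, -0.0]
ft_force: [0.1, -0.2, -0.2]
grip_width: 0.089
grasp_force: 29.7
```

>>> carry_out(
  commands=[
    [[0, 0, 0.05, 0, 0, 0], [0, 0, 0.05, 0, 0, 0], [0, 0, 0.05, 0, 0, 0], [0, 0, 0, 0, 0, 0], [0, 0, 0, 0, 0, 0]],
  ],
)

```text
clock: 6.07
position: [0.5187, -0.0127, 0.1178]
ee_rot: [0.101, 0.995, 0.0, 0.0]
ft_force: [-0.0, 0.1, -0.3]
grip_width: 0.089
grasp_force: 29.7
```

>>> carry_out(
  commands=[
    [[0, 0, 0.05, 0, 0, 0], [0, 0, 0.05, 0, 0, 0], [0, 0, 0, 0, 0, 0], [0, 0, 0, 0, 0, 0]],
  ],
)

```text
clock: 6.4
position: [0.5188, -0.0127, 0.1137]
ee_rot: [0.101, 0.995, 0.0, 0.0]
ft_force: [0.9, -0.4, -0.4]
grip_width: 0.085
grasp_force: 29.9
```

>>> carry_out(
  commands=[
    [[0, 0, 0.05, 0, 0, 0], [0, 0, 0, 0, 0, 0], [0, 0, 0, 0, 0, 0]],
  ],
)

```text
clock: 6.65
position: [0.5189, -0.0127, 0.1119]
ee_rot: [0.101, 0.995, 0.0, 0.0]
ft_force: [-1.2, 0.9, 3.5]
grip_width: 0.089
grasp_force: 30.4
```

>>> carry_out(
  commands=[
    [[0, 0, 0.05, 0, 0, 0], [0, 0, 0, 0, 0, 0], [0, 0, 0, 0, 0, 0]],
  ],
)

```text
clock: 6.9
position: [0.5188, -0.0127, 0.1098]
ee_rot: [0.101, 0.995, 0.0, 0.0]
ft_force: [-0.6, 0.4, 4.3]
grip_width: 0.088
grasp_force: 30.5
```

>>> carry_out(
  commands=[
    [[-0.025, 0, 0, 0, 0, 0], [-0.025, 0, 0, 0, 0, 0], [0, 0, 0, 0, 0, 0]],
  ],
)

```text
clock: 7.15
position: [0.5208, -0.0132, 0.1096]
ee_rot: [0.101, 0.995, -0.0, 0.0]
ft_force: [1.1, -0.1, -0.5]
grip_width: 0.088
grasp_force: 29.8
```

>>> carry_out(
  commands=[
    [[-0.025, 0, 0, 0, 0, 0], [-0.025, 0, 0, 0, 0, 0], [0, 0, 0, 0, 0, 0]],
  ],
)

```text
clock: 7.4
position: [0.5227, -0.0136, 0.1094]
ee_rot: [0.101, 0.995, -0.0, -0.0]
ft_force: [-0.3, 1.1, -0.7]
grip_width: 0.092
grasp_force: 29.7
```

>>> carry_out(
  commands=[
    [[-0.025, 0, 0, 0, 0, 0], [-0.025, 0, 0, 0, 0, 0], [0, 0, 0, 0, 0, 0]],
  ],
)

```text
clock: 7.65
position: [0.5237, -0.0139, 0.1093]
ee_rot: [0.101, 0.995, -0.0, -0.001]
ft_force: [-5.0, 0.7, -0.3]
grip_width: 0.086
grasp_force: 29.9
```

>>> carry_out(
  commands=[
    [[0.03, 0, 0, 0, 0, 0], [0.01, 0, 0.03, 0, 0, 0], [0, 0, 0.03, 0, 0, 0], [0, 0, 0, 0, 0, 0]],
  ],
)

```text
clock: 7.98
position: [0.5232, -0.0135, 0.1074]
ee_rot: [0.101, 0.995, 0.0, 0.0]
ft_force: [-2.9, 0.9, 3.1]
grip_width: 0.087
grasp_force: 30.3
```

>>> carry_out(
  commands=[
    [[0, 0, 0.02, 0, 0, 0], [0, 0, 0, 0, 0, 0], [0, 0, 0, 0, 0, 0]],
  ],
)

```text
clock: 8.23
position: [0.5232, -0.0135, 0.1067]
ee_rot: [0.101, 0.995, 0.0, 0.0]
ft_force: [-2.8, 0.7, 4.2]
grip_width: 0.088
grasp_force: 30.4
```

>>> carry_out(
  commands=[
    [[0, 0, 0.03, 0, 0, 0], [0, 0, 0, 0, 0, 0], [0, 0, 0, 0, 0, 0]],
  ],
)

```text
clock: 8.48
position: [0.5232, -0.0135, 0.1054]
ee_rot: [0.101, 0.995, 0.0, 0.0]
ft_force: [-2.6, 1.4, 3.6]
grip_width: 0.085
grasp_force: 30.5
```

>>> carry_out(
  commands=[
    [[0, 0, -0.06, 0, 0, 0], [0.02, 0, -0.04, 0, 0, 0], [0, 0, 0, 0, 0, 0], [0, 0, 0, 0, 0, 0]],
  ],
)

```text
clock: 8.82
position: [0.5221, -0.0135, 0.1092]
ee_rot: [0.101, 0.995, -0.0, 0.0]
ft_force: [-0.2, 0.8, -0.7]
grip_width: 0.091
grasp_force: 29.7
```

>>> carry_out(
  commands=[
    [[0, 0, 0.025, 0, 0, 0], [0, 0, 0, 0, 0, 0], [0, 0, 0, 0, 0, 0]],
  ],
)

```text
clock: 9.07
position: [0.5221, -0.0135, 0.1081]
ee_rot: [0.101, 0.995, -0.0, -0.0]
ft_force: [-0.4, -0.0, -0.9]
grip_width: 0.089
grasp_force: 29.7
```

>>> carry_out(
  commands=[
    [[0, 0, 0.025, 0, 0, 0], [0, 0, 0, 0, 0, 0], [0, 0, 0, 0, 0, 0]],
  ],
)

```text
clock: 9.32
position: [0.5222, -0.0134, 0.1075]
ee_rot: [0.101, 0.995, 0.0, 0.0]
ft_force: [-1.5, 0.0, 2.8]
grip_width: 0.087
grasp_force: 30.3
```

>>> carry_out(
  commands=[
    [[0, 0, 0.025, 0, 0, 0], [0, 0, 0, 0, 0, 0], [0, 0, 0, 0, 0, 0]],
  ],
)

```text
clock: 9.57
position: [0.5222, -0.0135, 0.1063]
ee_rot: [0.101, 0.995, 0.0, 0.0]
ft_force: [-2.2, 0.2, 2.4]
grip_width: 0.089
grasp_force: 30.3
```

>>> carry_out(
  commands=[
    [[0, 0, -0.03, 0, 0, 0], [0, 0, 0, 0, 0, 0], [0, 0, 0, 0, 0, 0]],
  ],
)

```text
clock: 9.82
position: [0.5222, -0.0135, 0.1076]
ee_rot: [0.101, 0.995, 0.0, 0.0]
ft_force: [-1.7, -0.2, 3.4]
grip_width: 0.091
grasp_force: 30.3
```

>>> carry_out(
  commands=[
    [[0, 0, 0, 0, 0, 0], [0, 0, 0, 0, 0, 0], [0, 0, 0, 0, 0, 0], [0, 0, 0, 0, 0, 0]],
  ],
  hand=0.55,
)

```text
clock: 10.15
position: [0.5222, -0.0134, 0.1074]
ee_rot: [0.101, 0.995, 0.0, 0.0]
ft_force: [0.2, 0.6, 0.1]
grip_width: 0.225
grasp_force: 0.0
```

```bash
python3 - <<'E'
from h import *
state();b=save('side','pics/s5.png')
pw=P('side')
for z in(.062,.068):
    for n,x,zz in[('teeth-',-.033,0),('teeth+',.033,0),('sh-',-.033,.042),('sh+',.033,.042),('tab-',-.023,.075),('tab+',.023,.075)]:
        print(z,n,proj(pw,[*off(S,SY,-.005+x,.004),z+zz]).round(1))
c=proj(pw,[*S,.1]);u,v=int(c[0]),int(c[1]);print(u,v)
cv2.imwrite('pics/s5z.png',cv2.resize(b[v-40:v+50,u-60:u+60,::-1],(800,600),interpolation=cv2.INTER_CUBIC))
E
```

```text
t 10.15 pos [ 0.5222 -0.0134  0.1074] yaw -11.6 tilt [0. 0.] F [0.16 0.58 0.1 ] w 0.225 g 0.0
0.062 teeth- [233.6 256.4]
0.062 teeth+ [204.  248.7]
0.062 sh- [233.6 238.8]
0.062 sh+ [203.2 231.4]
0.062 tab- [228.8 223.2]
0.062 tab+ [207.2 218.3]
0.068 teeth- [233.6 253.9]
0.068 teeth+ [203.9 246.3]
0.068 sh- [233.6 236.2]
0.068 sh+ [203.1 228.9]
0.068 tab- [228.7 220.5]
0.068 tab+ [207.1 215.6]
216 235
```

View pics/s5z.png

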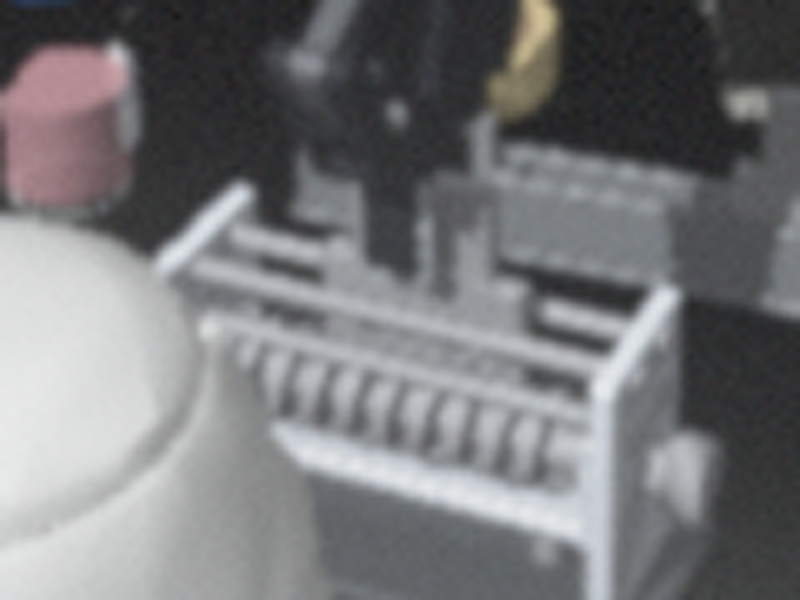

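>>> carry_out(
  commands=[
    [[0, 0, -0.3, 0, 0, 0], [0, 0, -0.5, 0, 0, 0], [0, 0, -0.5, 0, 0, 0], [0.07, 0, 0, 0, 0, 0], [0, 0, 0, 0, 0, 0]],
  ],
)

```text
clock: 10.62
position: [0.52, -0.0128, 0.1611]
ee_rot: [0.101, 0.995, 0.001, 0.001]
ft_force: [0.3, -0.6, -1.0]
grip_width: 0.227
grasp_force: 0.0
```

>>> carry_out(
  commands=[
    [[0, 0, 0, 0, 0, 0], [0, 0, 0, 0, 0, 0], [0, 0, 0, 0, 0, 0], [0, 0, 0.2, 0, 0, 0], [0, 0, 0, 0, 0, 0], [0, 0, 0, 0, 0, 0]],
  ],
  hand=1,
)

```text
clock: 11.12
position: [0.5189, -0.0129, 0.1506]
ee_rot: [0.101, 0.995, -0.0, -0.001]
ft_force: [-0.3, -0.0, 0.0]
grip_width: -0.003
grasp_force: 0.0
```

>>> carry_out(
  commands=[
    [[0, 0, 0.05, 0, 0, 0], [0, 0, 0.05, 0, 0, 0], [0, 0, 0.05, 0, 0, 0], [0, 0, 0, 0, 0, 0], [0, 0, 0, 0, 0, 0]],
  ],
)

```text
clock: 11.53
position: [0.5194, -0.0128, 0.1454]
ee_rot: [0.101, 0.995, 0.0, -0.0]
ft_force: [-0.1, -0.2, 0.3]
grip_width: 0.001
grasp_force: 0.0
```

>>> carry_out(
  commands=[
    [[0, 0, 0.05, 0, 0, 0], [0, 0, 0, 0, 0, 0], [0, 0, 0, 0, 0, 0]],
  ],
)

```text
clock: 11.78
position: [0.5194, -0.0129, 0.1434]
ee_rot: [0.101, 0.995, 0.0, -0.0]
ft_force: [0.3, -0.5, 0.8]
grip_width: -0.001
grasp_force: 0.0
```

>>> carry_out(
  commands=[
    [[0, 0, 0.05, 0, 0, 0], [0, 0, 0, 0, 0, 0], [0, 0, 0, 0, 0, 0]],
  ],
)

```text
clock: 12.03
position: [0.5194, -0.0129, 0.1414]
ee_rot: [0.101, 0.995, 0.0, -0.0]
ft_force: [-0.7, 0.0, 0.1]
grip_width: -0.002
grasp_force: 0.0
```

>>> carry_out(
  commands=[
    [[0, 0, 0.04, 0, 0, 0], [0, 0, 0, 0, 0, 0], [0, 0, 0, 0, 0, 0]],
  ],
)

```text
clock: 12.28
position: [0.5194, -0.0129, 0.1398]
ee_rot: [0.101, 0.995, 0.0, -0.0]
ft_force: [-0.6, -0.4, 0.6]
grip_width: 0.001
grasp_force: 0.0
```

>>> carry_out(
  commands=[
    [[0, 0, 0.035, 0, 0, 0], [0, 0, 0, 0, 0, 0], [0, 0, 0, 0, 0, 0]],
  ],
)

```text
clock: 12.53
position: [0.5194, -0.0129, 0.1384]
ee_rot: [0.101, 0.995, 0.0, -0.0]
ft_force: [-1.0, -0.4, -0.4]
grip_width: 0.002
grasp_force: 0.0
```

>>> carry_out(
  commands=[
    [[0, 0, 0.025, 0, 0, 0], [0, 0, 0, 0, 0, 0], [0, 0, 0, 0, 0, 0]],
  ],
)

```text
clock: 12.78
position: [0.5194, -0.0129, 0.1375]
ee_rot: [0.101, 0.995, 0.0, -0.0]
ft_force: [0.2, -0.8, 0.4]
grip_width: -0.004
grasp_force: 0.0
```

>>> carry_out(
  commands=[
    [[0, 0, 0.025, 0, 0, 0], [0, 0, 0, 0, 0, 0], [0, 0, 0, 0, 0, 0]],
  ],
)

```text
clock: 13.03
position: [0.5196, -0.0129, 0.1367]
ee_rot: [0.101, 0.995, 0.0, 0.0]
ft_force: [-1.6, -0.4, 2.9]
grip_width: 0.002
grasp_force: 1.4
```

The leaf top is at 137 mm, which is exactly where a fully seated leaf stands. Backing off.

>>> carry_out(
  commands=[
    [[0, 0, -0.2, 0, 0, 0], [0, 0, -0.6, 0, 0, 0], [0, 0, -0.8, 0, 0, 0], [0, 0, -0.8, 0, 0, 0], [0, 0, -0.8, 0, 0, 0], [0, 0, 0, 0, 0, 0], [0, 0, 0, 0, 0, 0]],
  ],
)

```text
clock: 13.62
position: [0.5203, -0.0129, 0.2665]
ee_rot: [0.101, 0.995, 0.001, 0.002]
ft_force: [0.4, 0.3, -1.0]
grip_width: 0.001
grasp_force: 0.0
```

```bash
python3 - <<'E'
from h import *
state();b=save('side','pics/s6.png')
cv2.imwrite('pics/s6z.png',cv2.resize(b[150:300,140:340,::-1],(800,600),interpolation=cv2.INTER_CUBIC))
E
```

```text
t 13.62 pos [ 0.5203 -0.0129  0.2665] yaw -11.6 tilt [0.004 0.001] F [ 0.4   0.26 -0.98] w 0.001 g 0.0
```

View pics/s6z.png

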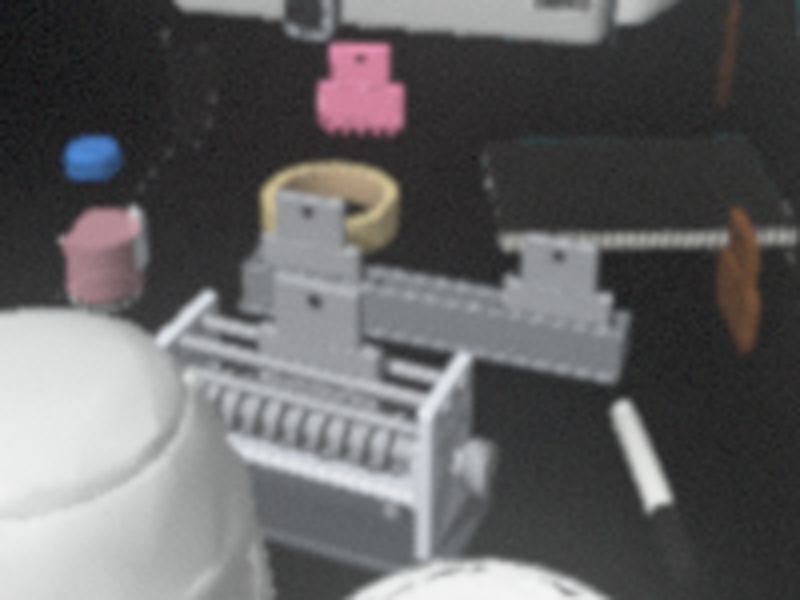

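The leaf stands level in the thread at (320,330), the other two are upright in the holder at (315,230) and (560,280), and nothing else has moved.

```bash
python3 -c "
from workcell import *
print(hand_in())"
```

```text
the job is handed in; nothing more can be done
None
```

Handed in at about 14 s: the first leaf I tried, from the middle slot, dropped fully into the 12 mm thread and is left standing there, let go, with its top felt at 137 mm (the fully seated height); the other two leaves were never taken out or tried and stand in the holder, and nothing else was moved.

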